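# Load the conditioning chamber with glass vials and bolt it

## Robot

A 6-joint arm with a two-finger parallel gripper is mounted at the origin on the work surface. World frame = base frame: x ahead of the robot, y to its left, z up, the work surface at z = 0. Lengths are in m, angles in degrees, forces in N, time in s.
With the tool pointing down it reaches from about 0.375 to 0.9 m from the base axis. Payload 3.1 kg.
Tool frame: the origin (TCP) lies at the very end of the fingers, on their centre line; the grasp point (between the pads) lies 19 mm behind it; z points along the fingers, y is the line along which they close (so a half turn about z gives the same grasp; the last joint's range is limited). The gripper opens to 87 mm and grips with 3 to 60 N. Pads are 19 mm wide; open, the fingers measure 117 mm over their backs; the gripper's body (75 mm by 190 mm) begins 51 mm behind the grasp point.
Start: joints at [-75.888, 30.224, 82.088, -0, 67.689, -10.227], TCP at [0.258, -0.569, 0.223] pointing down, gripper open.
Joint ranges: [-176.69, 176.69], [-43.24, 126.21], [12.49, 139.97], [-82, 262], [0, 151.66], [-163.58, 163.58]. Speed limits (degrees/s): [159.86, 159.86, 180, 180, 180, 180].

## Interface

Orientations are given as a 3x3 rotation matrix whose columns are the frame's x, y, z axes.
In Python, from rig import readout, viewer, ticket gives the robot as it stands.
- The arm moves only by the tool send_rows, never from a script. Its argument "moves" is a list of rows, each a list of 6 numbers: the shift along the tool's x, y, z in units of 250 mm (1.0 is 250 mm), then the turn, a rotation vector about the tool's x, y, z in units of 90 degrees (1.0 is 90 degrees). A call has 1 to 12 rows; each row is the pose to reach, as a shift and turn from the pose commanded when the call began, along the tool's axes at that moment; what a row does not reach only later rows make up. A row lasts 1/10 s, in which the tool goes at most 50 mm and 8.59 degrees, less where a joint would pass 70% of its speed; a pose out of reach is approached as far as the arm can. A call with a number of a shift or a turn outside -1 to 1 is refused whole. A call with a gripper value outside its range is refused whole. "grip" is the opening, from 0 (shut) to 1 (fully open), set as the call begins (left out, the last holds). The fingers move at their own pace and stop on an object; the grip force is fixed at half the most. Time passes only in rows, so rows that repeat a pose let the fingers close. It gives the time, the measured TCP pose, the force, the opening and the grip force at its end, in the units of the state.
- readout.read_state(): the state, without advancing time (a new reading comes with each control period).
- viewer.capture(name): name is "scene" or "top"; returns (picture, depth): 384x512x3 uint8, red, green, blue; 384x512 float32, m along the optical axis (not along the pixel's ray), 0 where there is no reading.
- viewer.camera_info(name): a dict with "fx", "fy", "cx", "cy" (pixels), "distortion" ([k1, k2, p1, p2, k3] as OpenCV has them; the pictures are not rectified), "R" (3x3) and "t" (3): a world point X has camera coordinates R X + t. Camera axes: x right, y down, z forward; pixel columns grow to the right and rows downward; lengths in m; the calibration is good to about 2 mm. A picture is of the moment at which its call begins. camera_info takes no time and is no camera call.
- ticket.hand_in(): hands the job in; it is judged then, once.
The state is a dict: "time_s": time; "joint_positions": joint angles; "qvel": joint speeds; "tau": joint torques, N m; "position": TCP position; "tcp_rot": TCP orientation; "force": force on the tool from outside, world axes, zero at the start; "moment": the same for the moment, N m; "opening": opening from 0.0 (shut) to 1.0 (fully open); "grasp_force": force on a finger pad.
Only numpy, scipy, OpenCV 4.12 (cv2) and the standard library are available. Lean on these libraries where they do the work, as an engineer would, in place of code of your own. Each camera call takes 0.05 s, during which the arm holds its last target. There are 200 camera calls.

## Task

Draw the chamber's bolt, pull its tray right out, stand every amber vial from the blue mat upright in the tray, each in a compartment of its own, then push the tray fully home and shoot the bolt all the way into its keeper. The vials are thin glass: grip them lightly (at most 30 N on a finger) and set them down gently rather than dropping them, and leave the instruments on the black tile where they are.

Things in the scene. Friction and masses are not known exactly. Their poses are not given: they have to be found in the camera images.
- chamber: low white chamber, fixed. Origin on the table under the tray's centre when home; -x is its open front, z up. Walls and clear roof: x -48 to 77, y -128 to 128 mm, 97 mm high; base plate x -180 to 80, y -118 to 118, 10 mm high; bolt bed x -95 to -55, y 126 to 221, 30 mm high, its steel guides 51 mm high.
- tray (a joint): how far the tray is pulled out of the chamber towards its -x, m: 0 = fully home, 0.13 = right out (end stop). It slides against about 2.5 N plus drag and stays where it is left. With the bolt in the keeper it cannot be pulled.
- tray_floor (a point): centre of the upper face of the tray's floor, 20 mm above the table; moves with the tray; axes as the chamber's. The floor is 74 mm (x) by 218 mm (y) inside a blue rim 24 mm high. Three 3 mm dividers, as high, run along x at y = -54.5, 0, 54.5 mm: four compartments in a row, 74 by 52 mm, centred at x = 0, y = -82, -27, 27, 82 mm.
- tray_handle (a point): centre of the tray's handle: a black round bar of 10 mm diameter, 90 mm long along the chamber's y, 72 mm above the table, 95 mm in front of the tray's centre; carried on two posts at its ends (y -40 and 40 mm) so it can be pinched from above with the fingers closing along the chamber's x.
- bolt (a joint): how far the barrel bolt is drawn, m: 0 = fully home in the brass keeper, 0.045 = fully drawn (end stop). Drawing moves it to the chamber's +y, shooting it to -y; about 2 N of friction, stays where it is left. The keeper is a brass loop on the tray's front; the 12 mm rod enters its 17 mm gap only when the tray is home (within about 2 mm).
- bolt_knob (a point): centre of the top of the bolt's upright knob, a red-topped post 12 to 15 mm thick that rises from the rod (42 mm above the table) to 88 mm (its red round cap to 94 mm); moves with the bolt; axes as the chamber's. The post is clear of the guides from 53 mm up.
- vial_a: thin amber glass vial, white cap, paper band: a plain upright cylinder, 42 mm diameter, 64 mm tall, 65 to 120 g, heavy at its foot; origin at the centre of its underside. Stands on the blue mat; may be absent (None). Breaks above 30 N on each finger pad (60 N over both together), if pressed onto the tray's floor with more than 25 N, or if let go over 15 mm above it; a 20 N grip holds it.
- vial_b: thin amber glass vial, white cap, paper band: a plain upright cylinder, 42 mm diameter, 64 mm tall, 65 to 120 g, heavy at its foot; origin at the centre of its underside. Stands on the blue mat; may be absent (None). Breaks above 30 N on each finger pad (60 N over both together), if pressed onto the tray's floor with more than 25 N, or if let go over 15 mm above it; a 20 N grip holds it.
- vial_c: thin amber glass vial, white cap, paper band: a plain upright cylinder, 42 mm diameter, 64 mm tall, 65 to 120 g, heavy at its foot; origin at the centre of its underside. Stands on the blue mat; may be absent (None). Breaks above 30 N on each finger pad (60 N over both together), if pressed onto the tray's floor with more than 25 N, or if let go over 15 mm above it; a 20 N grip holds it.
- vial_d: thin amber glass vial, white cap, paper band: a plain upright cylinder, 42 mm diameter, 64 mm tall, 65 to 120 g, heavy at its foot; origin at the centre of its underside. Stands on the blue mat; may be absent (None). Breaks above 30 N on each finger pad (60 N over both together), if pressed onto the tray's floor with more than 25 N, or if let go over 15 mm above it; a 20 N grip holds it.
- mat: flat blue mat, 240 mm square, 1 mm thick, lying on the table to the left or the right; origin at its centre; the vials stand on it, at table height (z = 0).
- tile: flat black tile, 240 mm square, 1 mm thick, on the other side; origin at its centre; the instruments stand on it.
- gauge: dial gauge on a black 80 by 60 mm foot, 133 mm tall; origin under the foot's centre. Not to be moved.
- weight: brass weight, 56 mm diameter, 58 mm tall; origin under its centre. Not to be moved.
- case: closed white plastic case 105 x 70 x 40 mm; origin under its centre. Not to be moved.

How it is judged (in metres and radians):
On the way, in this order (a step that is already met when the one before it is completed fails the run):
1. the bolt is drawn clear of the keeper (value of joint bolt above 0.037 m), for 0.2 s.
2. the tray is pulled out (value of joint tray above 0.115 m), for 0.2 s.
3. every vial stands upright in the tray, released, with the tray still out (value of joint tray above 0.09 m and x of vial_a in the frame of tray_floor between -0.045 and 0.045 m and y of vial_a in the frame of tray_floor between -0.115 and 0.115 m and z of vial_a in the frame of tray_floor between -0.004 and 0.004 m and angle between each of vial_a, vial_b, vial_c, vial_d's own z axis and vertical below 0.12 rad and x of vial_b in the frame of tray_floor between -0.045 and 0.045 m and y of vial_b in the frame of tray_floor between -0.115 and 0.115 m and z of vial_b in the frame of tray_floor between -0.004 and 0.004 m and x of vial_c in the frame of tray_floor between -0.045 and 0.045 m and y of vial_c in the frame of tray_floor between -0.115 and 0.115 m and z of vial_c in the frame of tray_floor between -0.004 and 0.004 m and x of vial_d in the frame of tray_floor between -0.045 and 0.045 m and y of vial_d in the frame of tray_floor between -0.115 and 0.115 m and z of vial_d in the frame of tray_floor between -0.004 and 0.004 m and contact force between the fingers and vial_a below 0.1 N and contact force between the fingers and vial_b below 0.1 N and contact force between the fingers and vial_c below 0.1 N and contact force between the fingers and vial_d below 0.1 N), for 0.3 s.
4. the tray is pushed home with the bolt still drawn (value of joint tray below 0.004 m and value of joint bolt above 0.03 m), for 0.2 s.
5. the bolt is shot home (value of joint each of bolt, tray below 0.005 m), for 0.2 s.
At the end, for the whole second after the job is handed in: the tray is home (within 5 mm), the bolt is home in the keeper (within 5 mm), and every vial stands upright (within 7 degrees) on the tray's floor, inside its rim, one to a compartment, at rest (all of step 5 and x of vial_a in the frame of tray_floor between -0.045 and 0.045 m and y of vial_a in the frame of tray_floor between -0.115 and 0.115 m and z of vial_a in the frame of tray_floor between -0.004 and 0.004 m and angle between each of vial_a, vial_b, vial_c, vial_d's own z axis and vertical below 0.12 rad and x of vial_b in the frame of tray_floor between -0.045 and 0.045 m and y of vial_b in the frame of tray_floor between -0.115 and 0.115 m and z of vial_b in the frame of tray_floor between -0.004 and 0.004 m and x of vial_c in the frame of tray_floor between -0.045 and 0.045 m and y of vial_c in the frame of tray_floor between -0.115 and 0.115 m and z of vial_c in the frame of tray_floor between -0.004 and 0.004 m and x of vial_d in the frame of tray_floor between -0.045 and 0.045 m and y of vial_d in the frame of tray_floor between -0.115 and 0.115 m and z of vial_d in the frame of tray_floor between -0.004 and 0.004 m and linear speed of each of vial_a, vial_b, vial_c, vial_d below 0.02 m/s); the robot touches nothing.
It fails at once if a vial is squeezed with more than 30 N on a finger pad (60 N over both pads) (contact force between the fingers and vial_a above 60 N or contact force between the fingers and vial_b above 60 N or contact force between the fingers and vial_c above 60 N or contact force between the fingers and vial_d above 60 N).
It fails at once if a vial is pressed onto the tray's floor with more than 25 N (contact force between any of vial_a, vial_b, vial_c, vial_d and tray_c4 above 25 N).
It fails at once if a vial is dropped into the tray: let go with its underside more than 15 mm above the floor ((z of vial_a in the frame of tray_floor above 0.015 m and x of vial_a in the frame of tray_floor between -0.045 and 0.045 m and y of vial_a in the frame of tray_floor between -0.115 and 0.115 m and contact force between the fingers and vial_a below 0.1 N) or (z of vial_b in the frame of tray_floor above 0.015 m and x of vial_b in the frame of tray_floor between -0.045 and 0.045 m and y of vial_b in the frame of tray_floor between -0.115 and 0.115 m and contact force between the fingers and vial_b below 0.1 N) or (z of vial_c in the frame of tray_floor above 0.015 m and x of vial_c in the frame of tray_floor between -0.045 and 0.045 m and y of vial_c in the frame of tray_floor between -0.115 and 0.115 m and contact force between the fingers and vial_c below 0.1 N) or (z of vial_d in the frame of tray_floor above 0.015 m and x of vial_d in the frame of tray_floor between -0.045 and 0.045 m and y of vial_d in the frame of tray_floor between -0.115 and 0.115 m and contact force between the fingers and vial_d below 0.1 N)).
It fails at once if an instrument on the black tile is moved more than 15 mm (distance of any of gauge, weight, case from where it was at the start of the episode above 0.015 m).
Of vial_a, vial_b, vial_c, vial_d only 3 to 4 are there at a start; the rules pass over those that are not, and their reading is None.
At some moment in a run one of vial_a, vial_b, vial_c, vial_d may be knocked a few centimetres aside while the robot is not near it.
It also fails if it takes over 208 s, if anything falls off the work surface, if the arm or the gripper's body presses on something with over 40 N, if the wrist force passes 120 N, or if a joint passes its speed limit or range.

## Working session

There is one attempt and no reset: what is moved stays moved. The work goes in short steps, Python scripts to look and compute and a tool call to move; the robot and the scene stay as the last step left them, time stands still between calls to the robot, and variables do not carry over. Pictures are saved under pics/ and viewed, at most 14 in all, crops included, and the job is handed in when it is done.

Besides the shell and the picture viewer there is one more tool, called after "Emit:" by a JSON object that holds its "fn" and its "kwargs". send_rows: Moves the arm, as the interface text tells. Shifts and turns lie within -1 to 1; 1 stands for 250 mm of shift or 90 degrees of turn. Its arguments: {"type":"object","properties":{"moves":{"type":"array"},"grip":{"type":"number"}},"required":["moves"]}

```bash
ls; mkdir -p pics; python3 - <<'E'
from rig import readout, viewer
import cv2,numpy as np
s=readout.read_state();print(s)
for n in("scene","top"):
    p,d=viewer.capture(n);cv2.imwrite(f"pics/{n}0.png",p[:,:,::-1]);np.save(f"pics/{n}0d.npy",d)
    print(viewer.camera_info(n))
E
```

```text
pics
{'time_s': 0.0, 'joint_positions': array([-7.58866770e+01,  3.02789770e+01,  8.21571552e+01, -8.34670971e-04,
        6.76901790e+01, -1.02264227e+01]), 'qvel': array([-0.00167313,  0.05493854,  0.05663059,  0.03015602,  0.00659461,
        0.01402373]), 'tau': array([-8.55803501e-04, -4.40048110e+01, -1.76594925e+01,  6.31509768e-02,
        5.82430023e-02, -1.75057876e-04]), 'position': array([ 0.2574383 , -0.56869845,  0.22156727]), 'tcp_rot': array([[ 9.11115411e-01,  4.12150949e-01, -5.50627823e-04],
       [ 4.12151143e-01, -9.11112989e-01,  2.13471496e-03],
       [ 3.78140636e-04, -2.17191359e-03, -9.99997570e-01]]), 'force': array([ 0.15507728, -0.67324525,  0.46736694]), 'moment': array([-0.04029043,  0.05837713, -0.02492389]), 'grasp_force': 0.0, 'opening': 1.0032013342138282}
{'fx': 453.69958472627536, 'fy': 453.69958472627536, 'cx': 258.52497542271817, 'cy': 196.67492641405482, 'distortion': array([-0.04110274,  0.        ,  0.        ,  0.        ,  0.        ]), 'R': array([[ 0.78145673,  0.62387183, -0.01045566],
       [ 0.52987254, -0.67237622, -0.51686102],
       [-0.32948516,  0.39836435, -0.85600547]]), 't': array([-0.44522572, -0.26898644,  1.42825786])}
{'fx': 498.18165053196935, 'fy': 498.18165053196935, 'cx': 255.31949398086365, 'cy': 196.5337597406935, 'distortion': array([-0.10581631,  0.        ,  0.        ,  0.        ,  0.        ]), 'R': array([[ 0.0260783 , -0.99961681,  0.00928188],
       [-0.99046426, -0.0270938 , -0.13507955],
       [ 0.13527927, -0.00567073, -0.99079128]]), 't': array([-0.00980147,  0.58244034,  1.43166133])}
```

View pics/scene0.png

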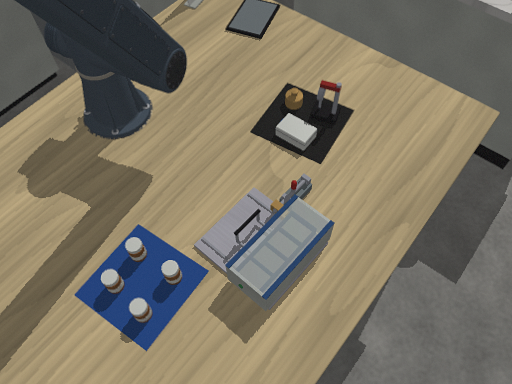

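View pics/top0.png

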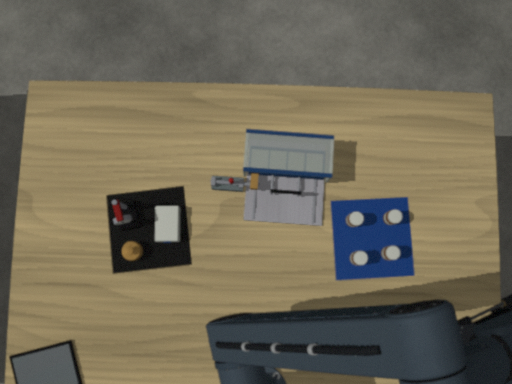

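The scene view shows the chamber in the middle with its bolt knob near (294,185) and handle near (247,222). Four vials stand on the blue mat, capped at (135,243), (172,268), (112,281) and (140,310). The top view shows the caps at (356,219), (394,216), (360,258) and (392,253), the handle near (287,191) and the red knob near (232,181).

```bash
cat > h.py <<'E'
import cv2,numpy as np
from rig import readout,viewer
def rays(n,uv):
    c=viewer.camera_info(n);K=np.array([[c['fx'],0,c['cx']],[0,c['fy'],c['cy']],[0,0,1]])
    q=cv2.undistortPoints(np.float64(uv).reshape(-1,1,2),K,c['distortion']).reshape(-1,2)
    d=np.c_[q,np.ones(len(q))];R=np.array(c['R']);return -R.T@c['t'],d@R
def plane(n,uv,z):
    o,d=rays(n,uv);return o+d*((z-o[2])/d[:,2])[:,None]
def cloud(n,dep):
    v,u=np.mgrid[:384,:512];o,d=rays(n,np.c_[u.ravel(),v.ravel()])
    return (o+d*dep.ravel()[:,None]).reshape(384,512,3)
def cap(n):
    p,d=viewer.capture(n);return p,cloud(n,d),d
def blobs(m,a=15):
    k,l,s,c=cv2.connectedComponentsWithStats(m.astype(np.uint8));return [(s[i,4],c[i],l==i) for i in range(1,k) if s[i,4]>=a]
def vials(n,p,W):
    h=cv2.cvtColor(p,cv2.COLOR_RGB2HSV)
    m=(h[...,1]<70)&(h[...,2]>120)&(np.abs(W[...,2]-.064)<.008)
    out=[]
    for a,c,l in blobs(m,20):
        ct=max(cv2.findContours(l.astype(np.uint8),0,2)[0],key=len)
        out.append((a,c.round(1),plane(n,[c],.064)[0][:2].round(4),W[l].mean(0).round(4)))
    return out
E
python3 - <<'E'
from h import *
for n in("scene","top"):
    p=cv2.imread(f"pics/{n}0.png")[:,:,::-1].copy();W=cloud(n,np.load(f"pics/{n}0d.npy"))
    h=cv2.cvtColor(p,cv2.COLOR_RGB2HSV)
    print(n)
    for v in vials(n,p,W):print('white',*v)
    red=((h[...,0]<8)|(h[...,0]>172))&(h[...,1]>140)&(h[...,2]>80)
    for a,c,l in blobs(red,4):print('red',a,c,plane(n,[c],.094)[0],W[l].mean(0))
    X=W
    hb=(h[...,2]<75)&(np.abs(X[...,2]-.072)<.015)&(np.abs(X[...,1])<.25)&(X[...,0]>.4)
    for a,c,l in blobs(hb,8):
        v,u=np.nonzero(l);P=plane(n,np.c_[u,v],.077)[:,:2];e=np.linalg.svd(P-P.mean(0))[2][0];t=(P-P.mean(0))@e
        print('dark',a,c,P.mean(0),e,np.ptp(t),W[l].mean(0))
    blue=(h[...,0]>95)&(h[...,0]<130)&(h[...,1]>150)
    for a,c,l in blobs(blue,60):
        ct=max(cv2.findContours(l.astype(np.uint8),0,2)[0],key=len);r=cv2.boxPoints(cv2.minAreaRect(ct))
        z=np.median(W[l][:,2]);print('blue',a,c,z,plane(n,r,z).round(3).tolist())
E
```

```text
scene
white 185 [133.2 244.2] [ 0.4126 -0.299 ] [ 0.4127 -0.299   0.0642]
white 209 [169.2 267.4] [ 0.5257 -0.2874] [ 0.5257 -0.2874  0.0642]
white 220 [109.  276.6] [ 0.4294 -0.3943] [ 0.4296 -0.3943  0.0644]
white 238 [137.9 306.3] [ 0.5364 -0.4013] [ 0.5364 -0.4012  0.0641]
red 67 [327.71641791  83.86567164] [0.4986164  0.42225623 0.094     ] [0.51630501 0.38799578 0.13173268]
red 43 [293.58139535 184.23255814] [0.62953143 0.07148334 0.094     ] [0.62613745 0.07704594 0.08385734]
dark 107 [246.57943925 221.95327103] [ 0.59798306 -0.08163143] [-0.05666806 -0.99839307] 0.09049565157233616 [ 0.59776892 -0.08139716  0.07640199]
blue 365 [261.66027397 230.7369863 ] 0.09945248154720565 [[0.639, -0.207, 0.099], [0.65, 0.045, 0.099], [0.661, 0.043, 0.099], [0.649, -0.208, 0.099]]
blue 431 [296.09512761 261.43387471] 0.09949419858142317 [[0.751, -0.214, 0.099], [0.763, 0.039, 0.099], [0.775, 0.037, 0.099], [0.762, -0.215, 0.099]]
blue 6722 [142.08554002 287.35093722] 0.0015908665751875883 [[0.365, -0.476, 0.002], [0.322, -0.222, 0.002], [0.582, -0.221, 0.002], [0.601, -0.458, 0.002]]
top
w
[... 234 characters left out ...]
8 -0.2996] [ 0.4098 -0.2998  0.0634]
red 15 [230.6        179.93333333] [0.62095879 0.07788434 0.094     ] [0.62164588 0.07806956 0.08991091]
red 95 [117.23157895 212.12631579] [0.51951998 0.39793692 0.094     ] [0.51592696 0.38778156 0.13115794]
dark 103 [285.7961165  191.46601942] [ 0.59453446 -0.08152326] [-0.04843523 -0.99882633] 0.08736978912623164 [ 0.59483574 -0.08165645  0.07496692]
blue 253 [288.01185771 172.7826087 ] 0.09719894580309996 [[0.645, 0.038, 0.097], [0.657, 0.038, 0.097], [0.645, -0.207, 0.097], [0.633, -0.206, 0.097]]
blue 4676 [371.04875962 238.46150556] 0.0005170676605500413 [[0.579, -0.226, 0.001], [0.6, -0.461, 0.001], [0.365, -0.475, 0.001], [0.346, -0.244, 0.001]]
```

```bash
cat >> h.py <<'E'
from scipy.spatial.transform import Rotation as Ro
YAW=np.radians(-2.8);CX=np.array([np.cos(YAW),np.sin(YAW),0]);CY=np.array([-CX[1],CX[0],0])
ORG=np.array([.6912,-.0862,0])
def ch(x,y,z): return ORG+x*CX+y*CY+[0,0,z]
RT=np.c_[CY,CX,[0,0,-1]]
def go(t):
    s=readout.read_state();R=s['tcp_rot'];d=R.T@(np.array(t)-s['position'])/.25
    r=Ro.from_matrix(R.T@RT).as_rotvec(degrees=True)/90
    print('to',np.round(t,3),'shift',d.round(3),'turn',r.round(3),'F',s['force'].round(1),'t',round(s['time_s'],1),'op',round(s['opening'],3),'j',s['joint_positions'].round(0))
def inch(p): v=np.array(p)-ORG;return np.round([v@CX,v@CY,v[2]],4)
E
python3 -c "
from h import *
p=readout.read_state()['position'];k=ch(-.075,.1595,.2)
go(p+(k-p)/3);go(k);print(inch([.6235,.0776,.09]))"
```

```text
to [ 0.38  -0.354  0.214] shift [ 0.8   -0.583  0.03 ] turn [-0.001 -0.001 -0.698] F [-0.6  0.1 -0.5] t 0.1 op 0.999 j [-76.  30.  82.   0.  68. -10.]
to [0.624 0.077 0.2  ] shift [ 2.4   -1.748  0.091] turn [-0.001 -0.001 -0.698] F [-0.6  0.1 -0.5] t 0.1 op 0.999 j [-76.  30.  82.   0.  68. -10.]
[-0.0756  0.1603  0.09  ]
```

Emit:
{"fn": "send_rows", "kwargs": {"moves": [[0.2,-0.15,0,0,0,-0.09],[0.4,-0.29,0.01,0,0,-0.18],[0.6,-0.44,0.02,0,0,-0.27],[0.8,-0.583,0.03,0,0,-0.36],[0.8,-0.583,0.03,0,0,-0.45],[0.8,-0.583,0.03,0,0,-0.54],[0.8,-0.583,0.03,0,0,-0.63],[0.8,-0.583,0.03,-0.001,-0.001,-0.698],[0.8,-0.583,0.03,-0.001,-0.001,-0.698],[0.8,-0.583,0.03,-0.001,-0.001,-0.698]], "grip": 0.45}}

```text
time_s: 1.1
position: [0.3796, -0.354, 0.2148]
tcp_rot: [[0.052, 0.999, 0.0], [0.999, -0.052, -0.002], [-0.002, 0.0, -1.0]]
force: [0.5, 0.0, -0.4]
opening: 0.452
grasp_force: 0.0
```

```bash
python3 -c "
from h import *
go(ch(-.0755,.160,.2))"
```

```text
to [0.624 0.077 0.2  ] shift [1.774 0.885 0.057] turn [ 0.     0.001 -0.002] F [ 0.5  0.  -0.4] t 1.1 op 0.452 j [-55.  23.  98.  -0.  60. -52.]
```

Emit:
{"fn": "send_rows", "kwargs": {"moves": [[0.18,0.09,0,0,0,0],[0.36,0.18,0,0,0,0],[0.54,0.27,0,0,0,0],[0.72,0.36,0,0,0,0],[0.887,0.443,0,0,0,-0.002],[0.887,0.443,0,0,0,-0.002]]}}

```text
time_s: 1.7
position: [0.5031, -0.1333, 0.2146]
tcp_rot: [[0.042, 0.999, 0.001], [0.999, -0.042, -0.0], [-0.0, 0.001, -1.0]]
force: [0.1, 0.1, -0.2]
opening: 0.451
grasp_force: 0.0
```

Emit:
{"fn": "send_rows", "kwargs": {"moves": [[0.18,0.09,0,0,0,0],[0.36,0.18,0,0,0,0],[0.54,0.27,0,0,0,0],[0.72,0.36,0,0,0,0],[0.887,0.442,0.057,0,0,0],[0.887,0.442,0.057,0,0,0],[0.887,0.442,0.057,0,0,0]]}}

```text
time_s: 2.4
position: [0.6216, 0.0781, 0.1989]
tcp_rot: [[0.046, 0.999, -0.002], [0.999, -0.046, -0.003], [-0.003, -0.002, -1.0]]
force: [0.0, -0.2, -0.6]
opening: 0.45
grasp_force: 0.0
```

```bash
python3 -c "
from h import *
go(ch(-.0755,.160,.059))"
```

```text
to [0.624 0.077 0.059] shift [-0.001  0.009  0.56 ] turn [-0.001  0.002  0.002] F [ 0.  -0.2 -0.6] t 2.4 op 0.45 j [-3. 32. 83. -0. 65. -0.]
```

Emit:
{"fn": "send_rows", "kwargs": {"moves": [[0,0.009,0.1,0,0,0],[0,0.009,0.2,0,0,0],[0,0.009,0.3,0,0,0],[0,0.009,0.38,0,0,0],[0,0.009,0.45,0,0,0],[0,0.009,0.51,0,0,0],[0,0.009,0.56,0,0,0],[0,0.009,0.56,0,0,0]]}}

```text
time_s: 3.2
position: [0.623, 0.0767, 0.0585]
tcp_rot: [[0.048, 0.999, -0.003], [0.999, -0.048, -0.002], [-0.002, -0.003, -1.0]]
force: [-0.2, -0.2, 0.2]
opening: 0.449
grasp_force: 0.0
```

Emit:
{"fn": "send_rows", "kwargs": {"moves": [[0,0,0,0,0,0],[0,0,0,0,0,0],[0,0,0,0,0,0],[0,0,0,0,0,0],[0,0,0,0,0,0]], "grip": 0.1}}

```text
time_s: 3.7
position: [0.6244, 0.0779, 0.0605]
tcp_rot: [[0.046, 0.999, 0.001], [0.999, -0.046, -0.002], [-0.002, 0.001, -1.0]]
force: [0.8, -0.3, 2.8]
opening: 0.129
grasp_force: 23.2
```

Emit:
{"fn": "send_rows", "kwargs": {"moves": [[0,0,0,0,0,0],[0,0,0,0,0,0],[0,0,0,0,0,0]], "grip": 0.115}}

```text
time_s: 4.0
position: [0.6245, 0.0779, 0.0605]
tcp_rot: [[0.046, 0.999, 0.001], [0.999, -0.046, -0.002], [-0.002, 0.001, -1.0]]
force: [-1.4, 0.6, 4.5]
opening: 0.127
grasp_force: 30.0
```

Emit:
{"fn": "send_rows", "kwargs": {"moves": [[0,0,0,0,0,0],[0,0,0,0,0,0],[0,0,0,0,0,0]], "grip": 0.0}}

```text
time_s: 4.3
position: [0.6245, 0.0779, 0.0605]
tcp_rot: [[0.046, 0.999, 0.001], [0.999, -0.046, -0.002], [-0.002, 0.001, -1.0]]
force: [-1.6, 1.3, 7.2]
opening: 0.128
grasp_force: 30.0
```

Emit:
{"fn": "send_rows", "kwargs": {"moves": [[0,0,0,0,0,0],[0,0,0,0,0,0],[0,0,0,0,0,0]], "grip": 0.124}}

```text
time_s: 4.6
position: [0.6245, 0.0779, 0.0604]
tcp_rot: [[0.046, 0.999, 0.001], [0.999, -0.046, -0.002], [-0.002, 0.001, -1.0]]
force: [-1.1, 0.7, 5.5]
opening: 0.127
grasp_force: 20.9
```

Emit:
{"fn": "send_rows", "kwargs": {"moves": [[0,0,0,0,0,0],[0,0,0,0,0,0],[0,0,0,0,0,0]], "grip": 0.127}}

```text
time_s: 4.9
position: [0.6245, 0.0779, 0.0605]
tcp_rot: [[0.046, 0.999, 0.001], [0.999, -0.046, -0.002], [-0.002, 0.001, -1.0]]
force: [-0.4, 1.1, 5.4]
opening: 0.131
grasp_force: 15.2
```

Emit:
{"fn": "send_rows", "kwargs": {"moves": [[0,0,0,0,0,0],[0,0,0,0,0,0],[0,0,0,0,0,0]], "grip": 0.13}}

```text
time_s: 5.2
position: [0.6245, 0.0779, 0.0604]
tcp_rot: [[0.047, 0.999, 0.001], [0.999, -0.047, -0.002], [-0.002, 0.001, -1.0]]
force: [-1.2, -0.1, 5.3]
opening: 0.131
grasp_force: 10.2
```

Emit:
{"fn": "send_rows", "kwargs": {"moves": [[0,0,0,0,0,0],[0,0,0,0,0,0],[0.03,0,0,0,0,0],[0.06,0,0,0,0,0],[0.09,0,0,0,0,0],[0.12,0,0,0,0,0],[0.15,0,0,0,0,0],[0.178,0,0,0,0,0],[0.178,0,0,0,0,0],[0.178,0,0,0,0,0],[0.178,0,0,0,0,0]], "grip": 0.0}}

```text
time_s: 6.3
position: [0.6264, 0.119, 0.0604]
tcp_rot: [[0.045, 0.999, -0.0], [0.999, -0.045, -0.007], [-0.007, 0.0, -1.0]]
force: [-2.6, -8.2, 6.8]
opening: 0.129
grasp_force: 30.0
```

Emit:
{"fn": "send_rows", "kwargs": {"moves": [[0,0,0,0,0,0],[0,0,0,0,0,0],[0,0,0,0,0,0],[0,0,-0.15,0,0,0],[0,0,-0.3,0,0,0],[0,0,-0.4,0,0,0],[0,0,-0.4,0,0,0]], "grip": 0.45}}

```text
time_s: 7.0
position: [0.6294, 0.123, 0.164]
tcp_rot: [[0.046, 0.999, 0.009], [0.999, -0.046, -0.002], [-0.001, 0.009, -1.0]]
force: [0.8, 0.2, -0.6]
opening: 0.449
grasp_force: 0.0
```

```bash
python3 -c "
from h import *
print(inch(readout.read_state()['position']))
go(ch(-.095,0,.159))"
```

```text
[-0.072  0.206  0.164]
to [ 0.596 -0.082  0.159] shift [-0.824 -0.095  0.02 ] turn [0.006 0.001 0.002] F [ 0.8  0.2 -0.6] t 7.0 op 0.449 j [ 1. 35. 83. -0. 61.  4.]
```

Emit:
{"fn": "send_rows", "kwargs": {"moves": [[-0.16,-0.02,0,0,0,0],[-0.32,-0.04,0,0,0,0],[-0.48,-0.06,0,0,0,0],[-0.64,-0.08,0,0,0,0],[-0.76,-0.095,0.02,0,0,0],[-0.824,-0.095,0.02,0.006,0.001,0.002],[-0.824,-0.095,0.02,0.006,0.001,0.002],[-0.824,-0.095,0.02,0.006,0.001,0.002]]}}

```text
time_s: 7.8
position: [0.5932, -0.0813, 0.1548]
tcp_rot: [[0.05, 0.999, -0.01], [0.999, -0.05, 0.001], [0.001, -0.01, -1.0]]
force: [0.4, -0.4, -0.3]
opening: 0.45
grasp_force: 0.0
```

```bash
cat >> h.py <<'E'
def knob():
    for n in("scene","top"):
        p,W,d=cap(n);h=cv2.cvtColor(p,cv2.COLOR_RGB2HSV)
        red=((h[...,0]<8)|(h[...,0]>172))&(h[...,1]>140)&(h[...,2]>80)&(W[...,0]>.56)&(W[...,2]<.11)
        for a,c,l in blobs(red,4):print(n,'knob',a,inch(plane(n,[c],.092)[0]))
        hb=(h[...,2]<75)&(np.abs(W[...,2]-.072)<.01)&(np.abs(W[...,1])<.25)&(W[...,0]>.4)
        for a,c,l in blobs(hb,8):print(n,'dark',a,inch(plane(n,[c],.077)[0]))
E
python3 -c "
from h import *
knob();go(ch(-.0953,0,.057))"
```

```text
scene knob 43 [-0.0702  0.1956  0.092 ]
scene dark 87 [-0.0934 -0.0087  0.077 ]
top knob 16 [-0.0783  0.2005  0.092 ]
top dark 11 [-0.0938  0.0338  0.077 ]
to [ 0.596 -0.082  0.057] shift [-0.003  0.015  0.392] turn [-0.006 -0.     0.001] F [-1.1  0.   0.2] t 7.9 op 0.451 j [-18.  33.  89.  -0.  58. -16.]
```

Emit:
{"fn": "send_rows", "kwargs": {"moves": [[-0.003,0.015,0.1,0,0,0],[-0.003,0.015,0.2,-0.003,0,0],[-0.003,0.015,0.28,-0.006,0,0],[-0.003,0.015,0.34,-0.006,0,0],[-0.003,0.015,0.392,-0.006,0,0],[-0.003,0.015,0.392,-0.006,0,0]]}}

```text
time_s: 8.5
position: [0.5949, -0.0816, 0.0556]
tcp_rot: [[0.048, 0.999, -0.003], [0.999, -0.048, 0.001], [0.001, -0.003, -1.0]]
force: [-0.3, 0.3, 0.3]
opening: 0.452
grasp_force: 0.0
```

Emit:
{"fn": "send_rows", "kwargs": {"moves": [[0,0,0,0,0,0],[0,0,0,0,0,0],[0,0,0,0,0,0],[0,0,0,0,0,0],[0,0,0,0,0,0],[0,0,0,0,0,0]], "grip": 0}}

```text
time_s: 9.1
position: [0.5965, -0.0834, 0.0579]
tcp_rot: [[0.05, 0.999, 0.002], [0.999, -0.05, -0.001], [-0.001, 0.002, -1.0]]
force: [0.8, -0.3, 2.3]
opening: 0.105
grasp_force: 30.0
```

Emit:
{"fn": "send_rows", "kwargs": {"moves": [[0,-0.05,0,0,0,0],[0,-0.1,0,0,0,0],[0,-0.15,0,0,0,0],[0,-0.2,0,0,0,0],[0,-0.25,0,0,0,0],[0,-0.3,0,0,0,0],[0,-0.35,0,0,0,0],[0,-0.4,0,0,0,0],[0,-0.45,0,0,0,0],[0,-0.49,0,0,0,0],[0,-0.525,0,0,0,0],[0,-0.525,0,0,0,0]]}}

```text
time_s: 10.3
position: [0.467, -0.0774, 0.0579]
tcp_rot: [[0.051, 0.999, 0.007], [0.999, -0.051, -0.002], [-0.002, 0.007, -1.0]]
force: [5.6, 1.4, 2.8]
opening: 0.105
grasp_force: 30.0
```

Emit:
{"fn": "send_rows", "kwargs": {"moves": [[0,-0.015,0,0,0,0],[0,-0.015,0,0,0,0],[0,-0.015,0,0,0,0]]}}

```text
time_s: 10.6
position: [0.467, -0.0775, 0.0579]
tcp_rot: [[0.052, 0.999, 0.013], [0.999, -0.052, -0.003], [-0.002, 0.013, -1.0]]
force: [12.2, 5.4, -2.1]
opening: 0.103
grasp_force: 30.0
```

```bash
python3 -c "
from h import *
s=readout.read_state();print(inch(s['position']),s['force'])"
```

```text
[-0.2244 -0.0023  0.0579] [12.19728851  5.4141358  -2.1338114 ]
```

Emit:
{"fn": "send_rows", "kwargs": {"moves": [[0,0.02,0,0,0,0],[0,0.02,0,0,0,0],[0,0.02,0,0,0,0],[0,0.02,-0.15,0,0,0],[0,0.02,-0.3,0,0,0],[0,0.02,-0.42,0,0,0],[0,0.02,-0.42,0,0,0]], "grip": 0.75}}

```text
time_s: 11.3
position: [0.4672, -0.0774, 0.1653]
tcp_rot: [[0.05, 0.999, 0.006], [0.999, -0.05, -0.003], [-0.003, 0.006, -1.0]]
force: [0.5, -0.3, -0.4]
opening: 0.655
grasp_force: 0.0
```

```bash
cat >> h.py <<'E'
def vl():
    for n in("scene","top"):
        p,W,d=cap(n);cv2.imwrite(f"pics/last_{n}.png",p[:,:,::-1])
        for a,c,q,w in vials(n,p,W):
            if a<320 and q[0]>.3: print(n,a,q,inch([*q,w[2]]))
        h=cv2.cvtColor(p,cv2.COLOR_RGB2HSV)
        for z in(.0845,):
            m=(h[...,1]<70)&(h[...,2]>120)&(np.abs(W[...,2]-z)<.008)
            for a,c,l in blobs(m,30):
                q=inch(plane(n,[c],z)[0])
                if q[0]<-.08: print(n,'in tray',a,q)
E
python3 -c "
from h import *
vl();knob()"
```

```text
scene 187 [ 0.4125 -0.2995] [-0.2679 -0.2267  0.0645]
scene 211 [ 0.5266 -0.2876] [-0.1546 -0.2092  0.0642]
scene 227 [ 0.4301 -0.3947] [-0.2457 -0.3209  0.0642]
scene 229 [ 0.5365 -0.402 ] [-0.1391 -0.323   0.0641]
top 67 [ 0.5318 -0.4019] [-0.1438 -0.3231  0.0641]
top 107 [ 0.5243 -0.2891] [-0.1568 -0.2108  0.0635]
top 103 [ 0.4255 -0.3931] [-0.2504 -0.3195  0.0628]
top 134 [ 0.4104 -0.3025] [-0.2699 -0.2298  0.0632]
scene knob 43 [-0.0698  0.1952  0.092 ]
scene dark 86 [-0.2226 -0.0105  0.077 ]
top knob 14 [-0.0784  0.2008  0.092 ]
```

```bash
python3 -c "
from h import *
go([.5253,-.2875,.150])"
```

```text
to [ 0.525 -0.288  0.15 ] shift [-0.832  0.285  0.043] turn [-0.002 -0.    -0.001] F [ 0.6 -0.7 -0.6] t 11.5 op 0.733 j [-23.  24. 107.  -0.  49. -20.]
```

Emit:
{"fn": "send_rows", "kwargs": {"moves": [[-0.16,0.06,0,0,0,0],[-0.32,0.12,0,0,0,0],[-0.48,0.18,0,0,0,0],[-0.64,0.23,0.01,0,0,0],[-0.76,0.27,0.03,0,0,0],[-0.832,0.285,0.043,-0.002,0,-0.001],[-0.832,0.285,0.043,-0.002,0,-0.001],[-0.832,0.285,0.043,-0.002,0,-0.001]]}}

```text
time_s: 12.3
position: [0.5254, -0.2863, 0.1503]
tcp_rot: [[0.048, 0.999, 0.0], [0.999, -0.048, 0.003], [0.003, 0.0, -1.0]]
force: [-0.5, -0.3, 0.8]
opening: 0.755
grasp_force: 0.0
```

```bash
python3 -c "
from h import *
go([.5253,-.2875,.029])"
```

```text
to [ 0.525 -0.288  0.029] shift [-0.006 -0.     0.485] turn [ 0.    -0.002  0.   ] F [-0.5 -0.3  0.8] t 12.3 op 0.755 j [-39.  33.  90.   0.  57. -37.]
```

Emit:
{"fn": "send_rows", "kwargs": {"moves": [[-0.006,0,0.12,0,0,0],[-0.006,0,0.24,0,0,0],[-0.006,0,0.34,0,0,0],[-0.006,0,0.43,0,0,0],[-0.006,0,0.485,0,0,0],[-0.006,0,0.485,0,0,0],[-0.006,0,0.485,0,0,0]]}}

```text
time_s: 13.0
position: [0.5275, -0.2888, 0.0309]
tcp_rot: [[0.047, 0.999, 0.004], [0.999, -0.047, -0.001], [-0.0, 0.004, -1.0]]
force: [1.2, -0.2, 0.1]
opening: 0.752
grasp_force: 0.0
```

Emit:
{"fn": "send_rows", "kwargs": {"moves": [[0,0,0,0,0,0],[0,0,0,0,0,0],[0,0,0,0,0,0],[0,0,0,0,0,0],[0,0,0,0,0,0]], "grip": 0.51}}

```text
time_s: 13.5
position: [0.5273, -0.2897, 0.0307]
tcp_rot: [[0.048, 0.999, 0.004], [0.999, -0.048, -0.001], [-0.001, 0.004, -1.0]]
force: [0.2, 0.2, -0.2]
opening: 0.517
grasp_force: 0.0
```

Emit:
{"fn": "send_rows", "kwargs": {"moves": [[0,0,0,0,0,0],[0,0,0,0,0,0],[0,0,0,0,0,0],[0,0,0,0,0,0],[0,0,0,0,0,0]], "grip": 0.475}}

```text
time_s: 14.0
position: [0.5271, -0.2895, 0.0303]
tcp_rot: [[0.048, 0.999, 0.003], [0.999, -0.048, -0.0], [-0.0, 0.003, -1.0]]
force: [-1.1, -0.2, 0.9]
opening: 0.478
grasp_force: 12.9
```

Emit:
{"fn": "send_rows", "kwargs": {"moves": [[0,0,0,0,0,0],[0,0,0,0,0,0],[0,0,0,0,0,0]], "grip": 0.471}}

```text
time_s: 14.3
position: [0.5273, -0.2895, 0.0303]
tcp_rot: [[0.048, 0.999, 0.004], [0.999, -0.048, -0.001], [-0.0, 0.004, -1.0]]
force: [-0.7, 0.2, 0.9]
opening: 0.477
grasp_force: 21.3
```

Emit:
{"fn": "send_rows", "kwargs": {"moves": [[0,0,-0.02,0,0,0],[0,0,-0.06,0,0,0],[0,0,-0.12,0,0,0],[0,0,-0.2,0,0,0],[0,0,-0.28,0,0,0],[0,0,-0.36,0,0,0],[0,0,-0.44,0,0,0],[0,0,-0.5,0,0,0],[0,0,-0.53,0,0,0],[0,0,-0.54,0,0,0],[0,0,-0.54,0,0,0]]}}

```text
time_s: 15.4
position: [0.5267, -0.2895, 0.1658]
tcp_rot: [[0.048, 0.999, 0.004], [0.999, -0.048, -0.001], [-0.001, 0.004, -1.0]]
force: [0.6, -0.4, -1.6]
opening: 0.478
grasp_force: 21.3
```

```bash
python3 -c "
from h import *
go(ch(-.1295,.082,.165))"
```

```text
to [0.566 0.002 0.165] shift [1.172 0.1   0.002] turn [0.003 0.001 0.001] F [ 0.6 -0.4 -1.6] t 15.4 op 0.478 j [-39.  32.  89.   0.  59. -37.]
```

Emit:
{"fn": "send_rows", "kwargs": {"moves": [[0.03,0.003,0,0,0,0],[0.09,0.01,0,0,0,0],[0.18,0.018,0,0,0,0],[0.28,0.025,0,0,0,0],[0.38,0.03,0,0,0,0],[0.48,0.04,0,0,0,0],[0.58,0.05,0,0,0,0],[0.68,0.06,0,0,0,0],[0.78,0.07,0,0,0,0],[0.86,0.08,0,0,0,0],[0.92,0.09,0,0,0,0],[0.96,0.1,0,0.003,0,0]]}}

```text
time_s: 16.6
position: [0.5627, -0.0489, 0.1649]
tcp_rot: [[0.046, 0.999, -0.003], [0.999, -0.046, 0.0], [0.0, -0.003, -1.0]]
force: [0.6, -0.3, -0.8]
opening: 0.478
grasp_force: 21.3
```

Emit:
{"fn": "send_rows", "kwargs": {"moves": [[0.05,0,0,0,0,0],[0.12,0,0,0,0,0],[0.17,0,0,0,0,0],[0.2,0,0,0,0,0],[0.21,0,0,0,0,0],[0.21,0,0,0,0,0],[0.21,0,0,0,0,0],[0.21,0,0,0,0,0]]}}

```text
time_s: 17.4
position: [0.5659, 0.0009, 0.1653]
tcp_rot: [[0.049, 0.999, -0.001], [0.999, -0.049, -0.001], [-0.001, -0.001, -1.0]]
force: [0.4, 0.7, -0.8]
opening: 0.475
grasp_force: 21.3
```

```bash
python3 - <<'E'
from h import *
go(ch(-.1295,.0815,.0515))
p,W,d=cap("scene");c=p[150:310,170:360]
cv2.imwrite("pics/s1.png",cv2.resize(c,None,fx=3.5,fy=3.5)[:,:,::-1])
E
```

```text
to [0.566 0.002 0.052] shift [0.003 0.    0.455] turn [-0.001  0.     0.   ] F [ 0.4  0.7 -0.8] t 17.4 op 0.475 j [-11.  30.  94.  -0.  56.  -8.]
```

View pics/s1.png

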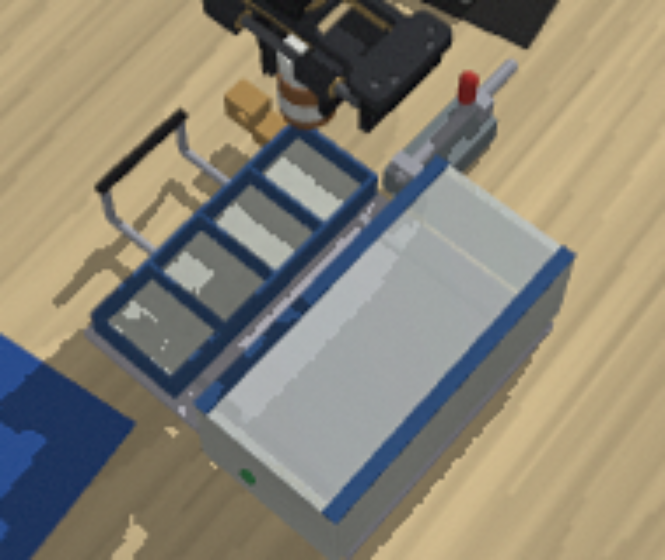

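The crop shows the tray fully out with all four compartments clear. The vial hangs upright over the end compartment near (300,100). I'll check the rim's position before lowering.

```bash
python3 - <<'E'
from h import *
for n in("scene","top"):
    p,W,d=cap(n);h=cv2.cvtColor(p,cv2.COLOR_RGB2HSV)
    m=(h[...,0]>95)&(h[...,0]<130)&(h[...,1]>140)&(np.abs(W[...,2]-.044)<.006)
    v,u=np.nonzero(m);P=plane(n,np.c_[u,v],.044)-ORG;x=P@CX;y=P@CY;k=(np.abs(y)<.16)&(x<-.06);x,y=x[k],y[k]
    print(n,len(x),np.percentile(x,[1,99]),np.percentile(y,[1,99]))
    for lo in(-.0545,0,.0545):
        q=y[(np.abs(y-lo)<.02)&(np.abs(x+.13)<.025)];print(lo,len(q),np.median(q))
E
```

```text
scene 398 [-0.16896168 -0.08733935] [-0.11154379  0.11299457]
-0.0545 17 -0.053452797615298454
0 19 0.0007470466713695261
0.0545 18 0.05511498155544231
top 1 [-0.16976804 -0.16976804] [-0.05199381 -0.05199381]
-0.0545 0 nan
0 0 nan
0.0545 0 nan
  return _methods._mean(a, axis=axis, dtype=dtype,
  ret = ret.dtype.type(ret / rcount)
```

Emit:
{"fn": "send_rows", "kwargs": {"moves": [[0.002,0,0.03,0,0,0],[0.002,0,0.09,0,0,0],[0.002,0,0.16,0,0,0],[0.002,0,0.23,0,0,0],[0.002,0,0.3,0,0,0],[0.002,0,0.36,0,0,0],[0.002,0,0.4,0,0,0],[0.002,0,0.43,0,0,0],[0.002,0,0.445,0,0,0],[0.002,0,0.445,0,0,0],[0.002,0,0.445,0,0,0]]}}

```text
time_s: 18.65
position: [0.5661, 0.0019, 0.0545]
tcp_rot: [[0.048, 0.999, -0.0], [0.999, -0.048, -0.001], [-0.001, -0.0, -1.0]]
force: [-0.3, 0.5, -0.9]
opening: 0.478
grasp_force: 21.3
```

Emit:
{"fn": "send_rows", "kwargs": {"moves": [[0,0,0.005,0,0,0],[0,0,0.01,0,0,0],[0,0,0.014,0,0,0],[0,0,0.014,0,0,0],[0,0,0.014,0,0,0]]}}

```text
time_s: 19.15
position: [0.5657, 0.0019, 0.0506]
tcp_rot: [[0.048, 0.999, -0.001], [0.999, -0.048, -0.0], [-0.0, -0.001, -1.0]]
force: [-0.5, -0.6, 0.5]
opening: 0.474
grasp_force: 21.3
```

Emit:
{"fn": "send_rows", "kwargs": {"moves": [[0,0,0,0,0,0],[0,0,0,0,0,0],[0,0,0,0,0,0],[0,0,0,0,0,0]], "grip": 0.51}}

```text
time_s: 19.55
position: [0.5658, 0.0019, 0.0506]
tcp_rot: [[0.048, 0.999, -0.001], [0.999, -0.048, -0.0], [-0.001, -0.001, -1.0]]
force: [0.9, 0.0, -1.1]
opening: 0.51
grasp_force: 0.0
```

Emit:
{"fn": "send_rows", "kwargs": {"moves": [[0,0,0,0,0,0],[0,0,0,0,0,0],[0,0,-0.05,0,0,0],[0,0,-0.15,0,0,0],[0,0,-0.3,0,0,0],[0,0,-0.43,0,0,0],[0,0,-0.43,0,0,0]], "grip": 0.65}}

```text
time_s: 20.25
position: [0.5693, 0.0015, 0.1636]
tcp_rot: [[0.048, 0.999, 0.01], [0.999, -0.048, -0.002], [-0.002, 0.01, -1.0]]
force: [0.1, 0.5, 0.6]
opening: 0.653
grasp_force: 0.0
```

```bash
python3 -c "
from h import *
vl();go([.411,-.301,.15])"
```

```text
scene 186 [ 0.4124 -0.2992] [-0.2681 -0.2264  0.0644]
scene 226 [ 0.4308 -0.395 ] [-0.245  -0.3212  0.0638]
scene 226 [ 0.5364 -0.4021] [-0.1392 -0.3231  0.0642]
scene in tray 176 [-0.1291  0.0835  0.0845]
top 105 [ 0.5329 -0.4021] [-0.1427 -0.3233  0.0633]
top 125 [ 0.4275 -0.3943] [-0.2483 -0.3206  0.0633]
top 160 [ 0.4093 -0.2999] [-0.2711 -0.2272  0.0629]
to [ 0.411 -0.301  0.15 ] shift [-1.24  -0.562  0.039] turn [0.001 0.001 0.001] F [-0.   0.6 -0.8] t 20.4 op 0.647 j [-11.  30.  94.  -0.  55.  -8.]
```

Emit:
{"fn": "send_rows", "kwargs": {"moves": [[-0.1,-0.045,0,0,0,0],[-0.25,-0.11,0,0,0,0],[-0.4,-0.18,0,0,0,0],[-0.55,-0.25,0,0,0,0],[-0.7,-0.32,0,0,0,0],[-0.85,-0.39,0,0,0,0],[-0.95,-0.43,0,0,0,0]]}}

```text
time_s: 21.05
position: [0.4447, -0.2314, 0.1571]
tcp_rot: [[0.05, 0.999, -0.004], [0.999, -0.05, 0.001], [0.001, -0.004, -1.0]]
force: [-0.1, 0.4, 0.0]
opening: 0.651
grasp_force: 0.0
```

Emit:
{"fn": "send_rows", "kwargs": {"moves": [[-0.1,-0.05,0.01,0,0,0],[-0.2,-0.1,0.03,0,0,0],[-0.284,-0.132,0.039,0,0,0],[-0.284,-0.132,0.039,0,0,0],[-0.284,-0.132,0.039,0,0,0],[-0.284,-0.132,0.039,0,0,0]], "grip": 0.75}}

```text
time_s: 21.65
position: [0.4104, -0.2981, 0.1481]
tcp_rot: [[0.047, 0.999, -0.002], [0.999, -0.047, 0.001], [0.001, -0.002, -1.0]]
force: [-0.8, 0.7, -0.3]
opening: 0.746
grasp_force: 0.0
```

```bash
python3 -c "
from h import *
go([.411,-.2995,.030])"
```

```text
to [ 0.411 -0.3    0.03 ] shift [-0.006  0.004  0.472] turn [-0.002 -0.001  0.001] F [-0.8  0.7 -0.3] t 21.6 op 0.746 j [-49.  28. 103.  -0.  50. -46.]
```

Emit:
{"fn": "send_rows", "kwargs": {"moves": [[-0.006,0.004,0.12,0,0,0],[-0.006,0.004,0.24,0,0,0],[-0.006,0.004,0.34,0,0,0],[-0.006,0.004,0.42,0,0,0],[-0.006,0.004,0.472,0,0,0],[-0.006,0.004,0.472,0,0,0],[-0.006,0.004,0.472,0,0,0]]}}

```text
time_s: 22.35
position: [0.4118, -0.3007, 0.0309]
tcp_rot: [[0.047, 0.999, -0.001], [0.999, -0.047, -0.0], [-0.001, -0.001, -1.0]]
force: [0.4, 0.0, 0.3]
opening: 0.748
grasp_force: 0.0
```

Emit:
{"fn": "send_rows", "kwargs": {"moves": [[0,0,0,0,0,0],[0,0,0,0,0,0],[0,0,0,0,0,0],[0,0,0,0,0,0],[0,0,0,0,0,0]], "grip": 0.5}}

```text
time_s: 22.85
position: [0.4115, -0.3012, 0.0309]
tcp_rot: [[0.048, 0.999, -0.001], [0.999, -0.048, -0.001], [-0.001, -0.001, -1.0]]
force: [-0.3, -0.0, -0.2]
opening: 0.51
grasp_force: 0.0
```

Emit:
{"fn": "send_rows", "kwargs": {"moves": [[0,0,0,0,0,0],[0,0,0,0,0,0],[0,0,0,0,0,0],[0,0,0,0,0,0],[0,0,0,0,0,0]], "grip": 0.472}}

```text
time_s: 23.35
position: [0.4116, -0.3011, 0.0307]
tcp_rot: [[0.048, 0.999, -0.001], [0.999, -0.048, -0.001], [-0.001, -0.001, -1.0]]
force: [0.1, -0.0, 2.1]
opening: 0.477
grasp_force: 19.2
```

Emit:
{"fn": "send_rows", "kwargs": {"moves": [[0,0,-0.02,0,0,0],[0,0,-0.06,0,0,0],[0,0,-0.12,0,0,0],[0,0,-0.2,0,0,0],[0,0,-0.28,0,0,0],[0,0,-0.36,0,0,0],[0,0,-0.44,0,0,0],[0,0,-0.5,0,0,0],[0,0,-0.53,0,0,0],[0,0,-0.54,0,0,0],[0,0,-0.54,0,0,0]]}}

```text
time_s: 24.45
position: [0.4114, -0.3008, 0.1657]
tcp_rot: [[0.048, 0.999, -0.001], [0.999, -0.048, -0.0], [-0.0, -0.001, -1.0]]
force: [0.2, -0.6, -0.6]
opening: 0.478
grasp_force: 19.2
```

```bash
python3 -c "
from h import *
go(ch(-.1285,.0265,.168))"
```

```text
to [ 0.564 -0.053  0.168] shift [ 1.017  0.563 -0.01 ] turn [-0.001  0.     0.001] F [ 0.2 -0.6 -0.6] t 24.4 op 0.478 j [-49.  26. 102.  -0.  52. -46.]
```

Emit:
{"fn": "send_rows", "kwargs": {"moves": [[0.03,0.017,0,0,0,0],[0.09,0.05,0,0,0,0],[0.17,0.094,0,0,0,0],[0.27,0.15,0,0,0,0],[0.37,0.205,0,0,0,0],[0.47,0.26,0,0,0,0],[0.57,0.316,0,0,0,0],[0.67,0.37,0,0,0,0],[0.77,0.426,0,0,0,0],[0.86,0.476,0,0,0,0],[0.92,0.51,0,0,0,0],[0.95,0.526,0,0,0,0]]}}

```text
time_s: 25.65
position: [0.5544, -0.0679, 0.1643]
tcp_rot: [[0.046, 0.999, -0.003], [0.999, -0.046, 0.001], [0.0, -0.003, -1.0]]
force: [-0.8, 0.2, -1.1]
opening: 0.477
grasp_force: 19.2
```

Emit:
{"fn": "send_rows", "kwargs": {"moves": [[0.03,0.017,0,0,0,0],[0.055,0.03,0,0,0,0],[0.067,0.037,0,0,0,0],[0.067,0.037,0,0,0,0],[0.067,0.037,0,0,0,0],[0.067,0.037,0,0,0,0]]}}

```text
time_s: 26.25
position: [0.5642, -0.0542, 0.1654]
tcp_rot: [[0.049, 0.999, -0.001], [0.999, -0.049, -0.001], [-0.001, -0.001, -1.0]]
force: [-0.3, -0.3, -0.2]
opening: 0.473
grasp_force: 19.2
```

```bash
python3 -c "
from h import *
go(ch(-.1285,.0275,.0507))"
```

```text
to [ 0.564 -0.052  0.051] shift [0.007 0.    0.459] turn [-0.001  0.     0.   ] F [-0.3 -0.3 -0.2] t 26.2 op 0.473 j [-17.  30.  94.  -0.  56. -14.]
```

Emit:
{"fn": "send_rows", "kwargs": {"moves": [[0.007,0,0.04,0,0,0],[0.007,0,0.11,0,0,0],[0.007,0,0.2,0,0,0],[0.007,0,0.29,0,0,0],[0.007,0,0.36,0,0,0],[0.007,0,0.41,0,0,0],[0.007,0,0.435,0,0,0],[0.007,0,0.447,0,0,0],[0.007,0,0.453,0,0,0],[0.007,0,0.457,0,0,0],[0.007,0,0.457,0,0,0],[0.007,0,0.457,0,0,0]]}}

```text
time_s: 27.45
position: [0.5647, -0.0522, 0.0516]
tcp_rot: [[0.048, 0.999, -0.0], [0.999, -0.048, -0.001], [-0.001, 0.0, -1.0]]
force: [0.2, -0.5, -0.2]
opening: 0.479
grasp_force: 19.2
```

Emit:
{"fn": "send_rows", "kwargs": {"moves": [[0,0,0,0,0,0],[0,0,0,0,0,0],[0,0,0,0,0,0],[0,0,0,0,0,0]], "grip": 0.51}}

```text
time_s: 27.85
position: [0.5644, -0.0521, 0.0512]
tcp_rot: [[0.048, 0.999, -0.001], [0.999, -0.048, -0.0], [-0.001, -0.001, -1.0]]
force: [0.5, 0.2, 0.6]
opening: 0.508
grasp_force: 0.0
```

Emit:
{"fn": "send_rows", "kwargs": {"moves": [[0,0,0,0,0,0],[0,0,0,0,0,0],[0,0,-0.05,0,0,0],[0,0,-0.15,0,0,0],[0,0,-0.3,0,0,0],[0,0,-0.43,0,0,0],[0,0,-0.43,0,0,0]], "grip": 0.65}}

```text
time_s: 28.55
position: [0.5679, -0.0529, 0.1641]
tcp_rot: [[0.048, 0.999, 0.01], [0.999, -0.048, -0.004], [-0.003, 0.01, -1.0]]
force: [1.5, -0.9, -0.1]
opening: 0.646
grasp_force: 0.0
```

```bash
python3 -c "
from h import *
vl();go([.429,-.395,.15])"
```

```text
scene 228 [ 0.4307 -0.3946] [-0.2451 -0.3208  0.0639]
scene 237 [ 0.5364 -0.4022] [-0.1392 -0.3232  0.0639]
scene in tray 190 [-0.1267  0.0277  0.0845]
top 106 [ 0.533  -0.4023] [-0.1426 -0.3235  0.0637]
top 135 [ 0.4277 -0.3949] [-0.2481 -0.3212  0.0635]
top in tray 45 [-0.1309  0.0701  0.0845]
to [ 0.429 -0.395  0.15 ] shift [-1.396 -0.477  0.041] turn [0.001 0.001 0.001] F [ 0.3 -0.4  0.3] t 28.6 op 0.647 j [-17.  30.  94.  -0.  55. -14.]
```

Emit:
{"fn": "send_rows", "kwargs": {"moves": [[-0.1,-0.035,0,0,0,0],[-0.25,-0.085,0,0,0,0],[-0.4,-0.137,0,0,0,0],[-0.55,-0.188,0,0,0,0],[-0.7,-0.24,0,0,0,0],[-0.85,-0.29,0,0,0,0],[-0.95,-0.325,0,0,0,0]]}}

```text
time_s: 29.35
position: [0.4701, -0.2871, 0.1574]
tcp_rot: [[0.05, 0.999, -0.003], [0.999, -0.05, 0.001], [0.001, -0.003, -1.0]]
force: [0.8, 0.2, 0.1]
opening: 0.647
grasp_force: 0.0
```

Emit:
{"fn": "send_rows", "kwargs": {"moves": [[-0.15,-0.05,0.01,0,0,0],[-0.3,-0.1,0.03,0,0,0],[-0.4,-0.14,0.041,0,0,0],[-0.446,-0.152,0.041,0,0,0],[-0.446,-0.152,0.041,0,0,0],[-0.446,-0.152,0.041,0,0,0],[-0.446,-0.152,0.041,0,0,0]], "grip": 0.75}}

```text
time_s: 30.05
position: [0.429, -0.3931, 0.1485]
tcp_rot: [[0.046, 0.999, -0.002], [0.999, -0.046, 0.001], [0.001, -0.002, -1.0]]
force: [1.0, 0.0, -1.0]
opening: 0.747
grasp_force: 0.0
```

```bash
python3 -c "
from h import *
go([.429,-.3945,.030])"
```

```text
to [ 0.429 -0.394  0.03 ] shift [-0.006  0.001  0.474] turn [-0.001 -0.001  0.002] F [ 1.  0. -1.] t 30.1 op 0.747 j [-53.  32.  92.  -0.  55. -51.]
```

Emit:
{"fn": "send_rows", "kwargs": {"moves": [[-0.004,0,0.12,0,0,0],[-0.004,0,0.24,0,0,0],[-0.004,0,0.34,0,0,0],[-0.004,0,0.42,0,0,0],[-0.004,0,0.474,0,0,0],[-0.004,0,0.474,0,0,0],[-0.004,0,0.474,0,0,0]]}}

```text
time_s: 30.75
position: [0.429, -0.3957, 0.0306]
tcp_rot: [[0.047, 0.999, -0.001], [0.999, -0.047, -0.001], [-0.001, -0.001, -1.0]]
force: [-0.2, 0.1, 0.3]
opening: 0.749
grasp_force: 0.0
```

Emit:
{"fn": "send_rows", "kwargs": {"moves": [[0,0,0,0,0,0],[0,0,0,0,0,0],[0,0,0,0,0,0],[0,0,0,0,0,0],[0,0,0,0,0,0]], "grip": 0.5}}

```text
time_s: 31.25
position: [0.4284, -0.3961, 0.0304]
tcp_rot: [[0.048, 0.999, -0.001], [0.999, -0.048, -0.001], [-0.001, -0.001, -1.0]]
force: [0.0, 0.3, 0.3]
opening: 0.508
grasp_force: 0.0
```

Emit:
{"fn": "send_rows", "kwargs": {"moves": [[0,0,0,0,0,0],[0,0,0,0,0,0],[0,0,0,0,0,0],[0,0,0,0,0,0],[0,0,0,0,0,0]], "grip": 0.472}}

```text
time_s: 31.75
position: [0.4286, -0.3961, 0.0302]
tcp_rot: [[0.048, 0.999, -0.001], [0.999, -0.048, -0.001], [-0.001, -0.001, -1.0]]
force: [0.4, 0.5, 1.4]
opening: 0.477
grasp_force: 19.2
```

Emit:
{"fn": "send_rows", "kwargs": {"moves": [[0,0,-0.02,0,0,0],[0,0,-0.06,0,0,0],[0,0,-0.12,0,0,0],[0,0,-0.2,0,0,0],[0,0,-0.28,0,0,0],[0,0,-0.36,0,0,0],[0,0,-0.44,0,0,0],[0,0,-0.5,0,0,0],[0,0,-0.53,0,0,0],[0,0,-0.54,0,0,0],[0,0,-0.54,0,0,0]]}}

```text
time_s: 32.85
position: [0.4285, -0.3958, 0.1655]
tcp_rot: [[0.048, 0.999, -0.001], [0.999, -0.048, -0.001], [-0.001, -0.001, -1.0]]
force: [-0.1, 0.4, -0.7]
opening: 0.472
grasp_force: 19.2
```

```bash
python3 -c "
from h import *
go(ch(-.1285,-.027,.168))"
```

```text
to [ 0.562 -0.107  0.168] shift [ 1.18   0.476 -0.011] turn [-0.001  0.     0.001] F [-0.1  0.4 -0.7] t 32.9 op 0.472 j [-54.  31.  91.  -0.  57. -51.]
```

Emit:
{"fn": "send_rows", "kwargs": {"moves": [[0.03,0.012,0,0,0,0],[0.09,0.036,0,0,0,0],[0.17,0.069,0,0,0,0],[0.27,0.109,0,0,0,0],[0.37,0.149,0,0,0,0],[0.47,0.19,0,0,0,0],[0.57,0.23,0,0,0,0],[0.67,0.27,0,0,0,0],[0.77,0.31,0,0,0,0],[0.87,0.351,0,0,0,0],[0.94,0.379,0,0,0,0],[0.98,0.395,0,0,0,0]]}}

```text
time_s: 34.05
position: [0.5388, -0.1528, 0.1642]
tcp_rot: [[0.046, 0.999, -0.003], [0.999, -0.046, 0.001], [0.001, -0.003, -1.0]]
force: [-0.1, -0.2, -0.2]
opening: 0.484
grasp_force: 19.2
```

Emit:
{"fn": "send_rows", "kwargs": {"moves": [[0.05,0.02,0,0,0,0],[0.11,0.045,0,0,0,0],[0.16,0.065,0,0,0,0],[0.19,0.077,0,0,0,0],[0.2,0.081,0,0,0,0],[0.2,0.081,0,0,0,0],[0.2,0.081,0,0,0,0]]}}

```text
time_s: 34.75
position: [0.5615, -0.1074, 0.1649]
tcp_rot: [[0.048, 0.999, -0.001], [0.999, -0.048, -0.001], [-0.001, -0.001, -1.0]]
force: [-0.3, 0.2, -1.3]
opening: 0.476
grasp_force: 19.2
```

```bash
python3 -c "
from h import *
go(ch(-.1285,-.027,.0502))"
```

```text
to [ 0.562 -0.107  0.05 ] shift [0.002 0.001 0.459] turn [-0.001  0.     0.   ] F [-0.3  0.2 -1.3] t 34.8 op 0.476 j [-22.  30.  93.  -0.  57. -19.]
```

Emit:
{"fn": "send_rows", "kwargs": {"moves": [[0.002,0,0.04,0,0,0],[0.002,0,0.11,0,0,0],[0.002,0,0.2,0,0,0],[0.002,0,0.29,0,0,0],[0.002,0,0.36,0,0,0],[0.002,0,0.41,0,0,0],[0.002,0,0.435,0,0,0],[0.002,0,0.447,0,0,0],[0.002,0,0.453,0,0,0],[0.002,0,0.457,0,0,0],[0.002,0,0.457,0,0,0],[0.002,0,0.457,0,0,0]]}}

```text
time_s: 35.95
position: [0.5618, -0.1066, 0.0511]
tcp_rot: [[0.048, 0.999, -0.0], [0.999, -0.048, -0.001], [-0.001, -0.0, -1.0]]
force: [0.1, 0.4, -0.6]
opening: 0.482
grasp_force: 19.2
```

Emit:
{"fn": "send_rows", "kwargs": {"moves": [[0,0,0,0,0,0],[0,0,0,0,0,0],[0,0,0,0,0,0],[0,0,0,0,0,0]], "grip": 0.51}}

```text
time_s: 36.35
position: [0.5616, -0.1065, 0.0508]
tcp_rot: [[0.048, 0.999, -0.001], [0.999, -0.048, -0.001], [-0.001, -0.001, -1.0]]
force: [0.0, 0.3, -0.5]
opening: 0.509
grasp_force: 0.0
```

Emit:
{"fn": "send_rows", "kwargs": {"moves": [[0,0,0,0,0,0],[0,0,0,0,0,0],[0,0,-0.05,0,0,0],[0,0,-0.15,0,0,0],[0,0,-0.3,0,0,0],[0,0,-0.43,0,0,0],[0,0,-0.43,0,0,0]], "grip": 0.65}}

```text
time_s: 37.05
position: [0.565, -0.1076, 0.1637]
tcp_rot: [[0.048, 0.999, 0.009], [0.999, -0.048, -0.005], [-0.004, 0.01, -1.0]]
force: [1.0, -0.4, 1.3]
opening: 0.645
grasp_force: 0.0
```

```bash
python3 -c "
from h import *
vl();go([.5347,-.4023,.15])"
```

```text
scene 243 [ 0.5368 -0.4017] [-0.1388 -0.3227  0.0639]
scene in tray 189 [-0.1272 -0.0269  0.0845]
top 124 [ 0.5321 -0.4003] [-0.1436 -0.3215  0.0628]
top in tray 155 [-0.1318  0.0821  0.0845]
top in tray 47 [-0.1261  0.0392  0.0845]
to [ 0.535 -0.402  0.15 ] shift [-1.187 -0.053  0.04 ] turn [0.001 0.001 0.001] F [ 0.5  0.5 -0.6] t 37.1 op 0.647 j [-22.  31.  93.  -0.  56. -19.]
```

Emit:
{"fn": "send_rows", "kwargs": {"moves": [[-0.1,-0.005,0,0,0,0],[-0.25,-0.01,0,0,0,0],[-0.4,-0.02,0,0,0,0],[-0.55,-0.025,0,0,0,0],[-0.7,-0.03,0,0,0,0],[-0.85,-0.04,0,0,0,0],[-0.95,-0.045,0,0,0,0]]}}

```text
time_s: 37.85
position: [0.5376, -0.3452, 0.1565]
tcp_rot: [[0.05, 0.999, -0.003], [0.999, -0.05, 0.001], [0.001, -0.003, -1.0]]
force: [0.2, 0.1, 1.1]
opening: 0.651
grasp_force: 0.0
```

Emit:
{"fn": "send_rows", "kwargs": {"moves": [[-0.1,-0.005,0.01,0,0,0],[-0.19,-0.008,0.03,0,0,0],[-0.235,-0.01,0.04,0,0,0],[-0.235,-0.01,0.04,0,0,0],[-0.235,-0.01,0.04,0,0,0],[-0.235,-0.01,0.04,0,0,0]], "grip": 0.75}}

```text
time_s: 38.45
position: [0.5338, -0.4002, 0.1482]
tcp_rot: [[0.047, 0.999, -0.002], [0.999, -0.047, 0.001], [0.001, -0.002, -1.0]]
force: [0.2, -0.1, -0.4]
opening: 0.747
grasp_force: 0.0
```

```bash
python3 -c "
from h import *
go([.5345,-.4015,.030]);vl()"
```

```text
to [ 0.534 -0.402  0.03 ] shift [-0.005  0.004  0.473] turn [-0.001 -0.     0.001] F [ 0.2 -0.1 -0.4] t 38.5 op 0.747 j [-46.  38.  79.  -0.  63. -44.]
scene in tray 173 [-0.1292  0.0838  0.0845]
scene in tray 179 [-0.1275  0.0286  0.0845]
scene in tray 191 [-0.1274 -0.026   0.0845]
top 42 [ 0.5403 -0.3928] [-0.1357 -0.3136  0.0622]
top in tray 154 [-0.1317  0.0821  0.0845]
top in tray 157 [-0.1302  0.0275  0.0845]
top in tray 155 [-0.1304 -0.0274  0.0845]
```

Emit:
{"fn": "send_rows", "kwargs": {"moves": [[-0.004,0.004,0.12,0,0,0],[-0.004,0.004,0.24,0,0,0],[-0.004,0.004,0.34,0,0,0],[-0.004,0.004,0.42,0,0,0],[-0.004,0.004,0.473,0,0,0],[-0.004,0.004,0.473,0,0,0],[-0.004,0.004,0.473,0,0,0]]}}

```text
time_s: 39.25
position: [0.5349, -0.4029, 0.0306]
tcp_rot: [[0.048, 0.999, -0.0], [0.999, -0.048, -0.001], [-0.001, -0.0, -1.0]]
force: [1.0, -0.9, -0.3]
opening: 0.749
grasp_force: 0.0
```

Emit:
{"fn": "send_rows", "kwargs": {"moves": [[0,0,0,0,0,0],[0,0,0,0,0,0],[0,0,0,0,0,0],[0,0,0,0,0,0],[0,0,0,0,0,0]], "grip": 0.5}}

```text
time_s: 39.75
position: [0.5345, -0.4029, 0.0303]
tcp_rot: [[0.048, 0.999, -0.001], [0.999, -0.048, -0.001], [-0.001, -0.001, -1.0]]
force: [0.4, 0.3, 0.3]
opening: 0.504
grasp_force: 0.0
```

Emit:
{"fn": "send_rows", "kwargs": {"moves": [[0,0,0,0,0,0],[0,0,0,0,0,0],[0,0,0,0,0,0],[0,0,0,0,0,0],[0,0,0,0,0,0]], "grip": 0.472}}

```text
time_s: 40.25
position: [0.5348, -0.403, 0.0302]
tcp_rot: [[0.048, 0.999, -0.0], [0.999, -0.048, -0.001], [-0.001, -0.0, -1.0]]
force: [2.0, -0.3, 2.2]
opening: 0.479
grasp_force: 19.2
```

Emit:
{"fn": "send_rows", "kwargs": {"moves": [[0,0,-0.02,0,0,0],[0,0,-0.06,0,0,0],[0,0,-0.12,0,0,0],[0,0,-0.2,0,0,0],[0,0,-0.28,0,0,0],[0,0,-0.36,0,0,0],[0,0,-0.44,0,0,0],[0,0,-0.5,0,0,0],[0,0,-0.53,0,0,0],[0,0,-0.54,0,0,0],[0,0,-0.54,0,0,0]]}}

```text
time_s: 41.35
position: [0.5344, -0.4026, 0.165]
tcp_rot: [[0.048, 0.999, -0.001], [0.999, -0.048, -0.0], [-0.0, -0.001, -1.0]]
force: [0.2, -0.2, -0.7]
opening: 0.478
grasp_force: 19.2
```

```bash
python3 -c "
from h import *
go(ch(-.1285,-.082,.168))"
```

```text
to [ 0.559 -0.162  0.168] shift [ 0.967  0.051 -0.012] turn [-0.001  0.     0.001] F [ 0.2 -0.2 -0.7] t 41.4 op 0.478 j [-47.  37.  78.  -0.  65. -44.]
```

Emit:
{"fn": "send_rows", "kwargs": {"moves": [[0.03,0.002,0,0,0,0],[0.09,0.005,0,0,0,0],[0.17,0.009,0,0,0,0],[0.27,0.014,0,0,0,0],[0.37,0.02,0,0,0,0],[0.47,0.025,0,0,0,0],[0.57,0.03,0,0,0,0],[0.67,0.035,0,0,0,0],[0.77,0.04,0,0,0,0],[0.86,0.046,0,0,0,0],[0.92,0.049,0,0,0,0],[0.95,0.051,0,0,0,0]]}}

```text
time_s: 42.55
position: [0.5583, -0.1634, 0.1647]
tcp_rot: [[0.046, 0.999, -0.002], [0.999, -0.046, 0.0], [0.0, -0.002, -1.0]]
force: [0.8, -0.3, -1.3]
opening: 0.475
grasp_force: 19.2
```

Emit:
{"fn": "send_rows", "kwargs": {"moves": [[0.01,0,0,0,0,0],[0.017,0,0,0,0,0],[0.017,0,0,0,0,0],[0.017,0,0,0,0,0],[0.017,0,0,0,0,0],[0.017,0,0,0,0,0]]}}

```text
time_s: 43.15
position: [0.5589, -0.1624, 0.1648]
tcp_rot: [[0.049, 0.999, -0.001], [0.999, -0.049, -0.001], [-0.001, -0.001, -1.0]]
force: [0.1, 0.8, -0.7]
opening: 0.473
grasp_force: 19.2
```

```bash
python3 -c "
from h import *
go(ch(-.1285,-.082,.0502))"
```

```text
to [ 0.559 -0.162  0.05 ] shift [0.003 0.    0.459] turn [-0.001  0.     0.   ] F [ 0.1  0.8 -0.7] t 43.1 op 0.473 j [-27.  31.  92.  -0.  57. -24.]
```

Emit:
{"fn": "send_rows", "kwargs": {"moves": [[0.002,0,0.04,0,0,0],[0.002,0,0.11,0,0,0],[0.002,0,0.2,0,0,0],[0.002,0,0.29,0,0,0],[0.002,0,0.36,0,0,0],[0.002,0,0.41,0,0,0],[0.002,0,0.435,0,0,0],[0.002,0,0.447,0,0,0],[0.002,0,0.453,0,0,0],[0.002,0,0.457,0,0,0],[0.002,0,0.457,0,0,0],[0.002,0,0.457,0,0,0]]}}

```text
time_s: 44.35
position: [0.5591, -0.1616, 0.0512]
tcp_rot: [[0.048, 0.999, -0.0], [0.999, -0.048, -0.001], [-0.001, -0.0, -1.0]]
force: [0.4, -0.4, -1.0]
opening: 0.479
grasp_force: 19.2
```

Emit:
{"fn": "send_rows", "kwargs": {"moves": [[0,0,0,0,0,0],[0,0,0,0,0,0],[0,0,0,0,0,0],[0,0,0,0,0,0]], "grip": 0.51}}

```text
time_s: 44.75
position: [0.5589, -0.1615, 0.0508]
tcp_rot: [[0.048, 0.999, -0.001], [0.999, -0.048, -0.001], [-0.001, -0.001, -1.0]]
force: [-0.1, -0.1, 0.3]
opening: 0.514
grasp_force: 0.0
```

Emit:
{"fn": "send_rows", "kwargs": {"moves": [[0,0,0,0,0,0],[0,0,0,0,0,0],[0,0,-0.05,0,0,0],[0,0,-0.15,0,0,0],[0,0,-0.3,0,0,0],[0,0,-0.45,0,0,0],[0,0,-0.45,0,0,0]], "grip": 0.65}}

```text
time_s: 45.45
position: [0.5626, -0.1631, 0.1694]
tcp_rot: [[0.048, 0.999, 0.01], [0.999, -0.048, -0.006], [-0.006, 0.01, -1.0]]
force: [0.3, -0.5, -0.0]
opening: 0.651
grasp_force: 0.0
```

```bash
python3 -c "
from h import *
go(ch(-.225,-.002,.165))"
```

```text
to [ 0.466 -0.077  0.165] shift [ 0.325 -0.401  0.012] turn [0.007 0.004 0.001] F [ 0.3 -0.5 -0. ] t 45.5 op 0.651 j [-27.  31.  91.  -0.  57. -24.]
```

Emit:
{"fn": "send_rows", "kwargs": {"moves": [[0.08,-0.1,0,0,0,0],[0.18,-0.22,0,0,0,0],[0.27,-0.33,0,0,0,0],[0.325,-0.401,0,0,0,0],[0.325,-0.401,0,0,0,0],[0.325,-0.401,0,0,0,0]], "grip": 0.45}}

```text
time_s: 46.05
position: [0.4635, -0.0757, 0.1637]
tcp_rot: [[0.048, 0.999, 0.001], [0.999, -0.048, -0.001], [-0.001, 0.001, -1.0]]
force: [1.1, 0.1, -0.2]
opening: 0.45
grasp_force: 0.0
```

```bash
python3 - <<'E'
from h import *
go(ch(-.2247,-.002,.057));vl()
p=cv2.imread("pics/last_scene.png");cv2.imwrite("pics/s2.png",cv2.resize(p[130:330,60:360],None,fx=2.6,fy=2.6))
E
```

```text
to [ 0.467 -0.077  0.057] shift [-0.005  0.013  0.427] turn [0.    0.001 0.001] F [ 1.1  0.1 -0.2] t 46.0 op 0.45 j [-23.  24. 107.  -0.  49. -20.]
scene in tray 180 [-0.1287  0.0832  0.0845]
scene in tray 187 [-0.1273  0.0282  0.0845]
scene in tray 198 [-0.1273 -0.0262  0.0845]
scene in tray 212 [-0.1272 -0.0817  0.0845]
top in tray 155 [-0.1319  0.0821  0.0845]
top in tray 71 [-0.1272  0.0366  0.0845]
top in tray 153 [-0.1301 -0.0823  0.0845]
```

View pics/s2.png

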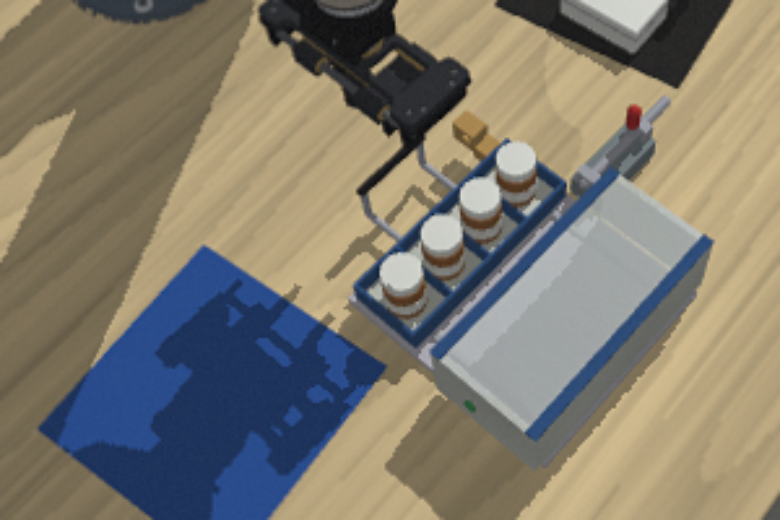

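All four vials stand upright, one to a compartment: caps at (403,270), (442,232), (481,195) and (516,158). The mat is empty and the bolt is still drawn, with its knob at (634,115).

Emit:
{"fn": "send_rows", "kwargs": {"moves": [[-0.005,0.013,0.1,0,0,0],[-0.005,0.013,0.2,0,0,0],[-0.005,0.013,0.29,0,0,0],[-0.005,0.013,0.37,0,0,0],[-0.005,0.013,0.427,0,0,0],[-0.005,0.013,0.427,0,0,0],[-0.005,0.013,0.427,0,0,0]]}}

```text
time_s: 46.85
position: [0.4667, -0.0776, 0.0562]
tcp_rot: [[0.049, 0.999, -0.001], [0.999, -0.049, -0.001], [-0.001, -0.001, -1.0]]
force: [-0.1, -0.4, 0.6]
opening: 0.449
grasp_force: 0.0
```

Emit:
{"fn": "send_rows", "kwargs": {"moves": [[0,0,0,0,0,0],[0,0,0,0,0,0],[0,0,0,0,0,0],[0,0,0,0,0,0],[0,0,0,0,0,0],[0,0,0,0,0,0]], "grip": 0.03}}

```text
time_s: 47.45
position: [0.467, -0.0771, 0.0569]
tcp_rot: [[0.048, 0.999, 0.002], [0.999, -0.048, -0.001], [-0.001, 0.002, -1.0]]
force: [1.9, 1.8, 2.1]
opening: 0.106
grasp_force: 30.0
```

Push in gently, with soft acceleration so the vials don't slide or tip.

Emit:
{"fn": "send_rows", "kwargs": {"moves": [[0,0.01,0,0,0,0],[0,0.025,0,0,0,0],[0,0.045,0,0,0,0],[0,0.065,0,0,0,0],[0,0.09,0,0,0,0],[0,0.115,0,0,0,0],[0,0.14,0,0,0,0],[0,0.165,0,0,0,0],[0,0.19,0,0,0,0],[0,0.215,0,0,0,0],[0,0.24,0,0,0,0],[0,0.265,0,0,0,0]]}}

```text
time_s: 48.65
position: [0.5304, -0.08, 0.0568]
tcp_rot: [[0.047, 0.999, -0.005], [0.999, -0.047, -0.0], [-0.0, -0.005, -1.0]]
force: [-3.3, -0.7, 6.3]
opening: 0.1
grasp_force: 30.0
```

Emit:
{"fn": "send_rows", "kwargs": {"moves": [[0,0.025,0,0,0,0],[0,0.05,0,0,0,0],[0,0.075,0,0,0,0],[0,0.1,0,0,0,0],[0,0.125,0,0,0,0],[0,0.15,0,0,0,0],[0,0.175,0,0,0,0],[0,0.195,0,0,0,0],[0,0.215,0,0,0,0],[0,0.23,0,0,0,0],[0,0.24,0,0,0,0],[0,0.245,0,0,0,0]]}}

```text
time_s: 49.85
position: [0.592, -0.0829, 0.0568]
tcp_rot: [[0.047, 0.999, -0.004], [0.999, -0.047, -0.0], [-0.0, -0.004, -1.0]]
force: [-3.5, 0.1, 7.3]
opening: 0.107
grasp_force: 30.0
```

Emit:
{"fn": "send_rows", "kwargs": {"moves": [[0,0.006,0,0,0,0],[0,0.012,0,0,0,0],[0,0.018,0,0,0,0],[0,0.022,0,0,0,0],[0,0.022,0,0,0,0],[0,0.022,0,0,0,0]]}}

```text
time_s: 50.45
position: [0.5968, -0.0831, 0.0568]
tcp_rot: [[0.047, 0.999, -0.005], [0.999, -0.047, -0.0], [-0.0, -0.005, -1.0]]
force: [-3.0, 0.2, 6.9]
opening: 0.098
grasp_force: 30.0
```

Emit:
{"fn": "send_rows", "kwargs": {"moves": [[0,0.006,0,0,0,0],[0,0.012,0,0,0,0],[0,0.016,0,0,0,0],[0,0.016,0,0,0,0],[0,0.016,0,0,0,0]]}}

```text
time_s: 50.95
position: [0.5967, -0.0831, 0.0568]
tcp_rot: [[0.046, 0.999, -0.014], [0.999, -0.046, 0.001], [0.0, -0.014, -1.0]]
force: [-9.5, -1.4, 13.7]
opening: 0.101
grasp_force: 30.0
```

Emit:
{"fn": "send_rows", "kwargs": {"moves": [[0,-0.014,0,0,0,0],[0,-0.014,0,0,0,0],[0,-0.014,0,0,0,0]], "grip": 0.25}}

```text
time_s: 51.25
position: [0.5991, -0.0833, 0.056]
tcp_rot: [[0.048, 0.999, -0.001], [0.999, -0.048, -0.0], [-0.0, -0.001, -1.0]]
force: [-0.2, 0.0, 0.4]
opening: 0.233
grasp_force: 0.0
```

Emit:
{"fn": "send_rows", "kwargs": {"moves": [[0,0,-0.1,0,0,0],[0,0,-0.25,0,0,0],[0,0,-0.4,0,0,0],[0,0,-0.4,0,0,0]], "grip": 0.45}}

```text
time_s: 51.65
position: [0.6034, -0.0843, 0.1615]
tcp_rot: [[0.048, 0.999, 0.01], [0.999, -0.048, -0.004], [-0.004, 0.01, -1.0]]
force: [0.6, -0.4, 0.3]
opening: 0.436
grasp_force: 0.0
```

```bash
python3 -c "
from h import *
go([.6262,.119,.157])"
```

```text
to [0.626 0.119 0.157] shift [0.817 0.052 0.016] turn [0.006 0.002 0.001] F [ 0.6 -0.4  0.3] t 51.6 op 0.436 j [-18.  33.  88.  -0.  58. -16.]
```

Emit:
{"fn": "send_rows", "kwargs": {"moves": [[0.1,0.01,0,0,0,0],[0.25,0.02,0,0,0,0],[0.4,0.03,0,0,0,0],[0.55,0.04,0,0,0,0],[0.7,0.05,0.01,0,0,0],[0.79,0.052,0.016,0,0,0],[0.817,0.052,0.016,0,0,0],[0.817,0.052,0.016,0,0,0],[0.817,0.052,0.016,0,0,0]]}}

```text
time_s: 52.55
position: [0.6219, 0.1191, 0.1518]
tcp_rot: [[0.048, 0.999, -0.002], [0.999, -0.048, -0.001], [-0.001, -0.002, -1.0]]
force: [-0.1, 0.8, -0.0]
opening: 0.451
grasp_force: 0.0
```

```bash
python3 - <<'E'
from h import *
go([.6255,.1185,.060]);knob();vl()
E
```

```text
to [0.626 0.118 0.06 ] shift [-0.001  0.015  0.367] turn [-0.001  0.001  0.   ] F [-0.1  0.8 -0. ] t 52.5 op 0.451 j [ 1. 36. 84. -0. 60.  4.]
scene knob 44 [-0.0704  0.1957  0.092 ]
scene dark 130 [-0.0932 -0.0028  0.077 ]
top dark 107 [-0.0967  0.0009  0.077 ]
```

Emit:
{"fn": "send_rows", "kwargs": {"moves": [[-0.001,0.015,0.08,0,0,0],[-0.001,0.015,0.17,0,0,0],[-0.001,0.015,0.25,0,0,0],[-0.001,0.015,0.32,0,0,0],[-0.001,0.015,0.367,0,0,0],[-0.001,0.015,0.367,0,0,0],[-0.001,0.015,0.367,0,0,0]]}}

```text
time_s: 53.45
position: [0.626, 0.1193, 0.0607]
tcp_rot: [[0.049, 0.999, -0.001], [0.999, -0.049, -0.0], [-0.001, -0.001, -1.0]]
force: [0.5, 0.0, 0.3]
opening: 0.447
grasp_force: 0.0
```

Emit:
{"fn": "send_rows", "kwargs": {"moves": [[0,0,0,0,0,0],[0,0,0,0,0,0],[0,0,0,0,0,0],[0,0,0,0,0,0],[0,0,0,0,0,0]], "grip": 0.08}}

```text
time_s: 53.95
position: [0.6263, 0.1197, 0.0609]
tcp_rot: [[0.048, 0.999, 0.001], [0.999, -0.048, -0.0], [-0.0, 0.001, -1.0]]
force: [1.0, 1.3, 0.5]
opening: 0.13
grasp_force: 30.0
```

Emit:
{"fn": "send_rows", "kwargs": {"moves": [[-0.02,0,0,0,0,0],[-0.04,0,0,0,0,0],[-0.06,0,0,0,0,0],[-0.08,0,0,0,0,0],[-0.1,0,0,0,0,0],[-0.12,0,0,0,0,0],[-0.14,0,0,0,0,0],[-0.16,0,0,0,0,0],[-0.17,0,0,0,0,0],[-0.175,0,0,0,0,0],[-0.175,0,0,0,0,0]]}}

```text
time_s: 55.05
position: [0.6242, 0.0755, 0.0608]
tcp_rot: [[0.048, 0.999, 0.0], [0.999, -0.048, -0.001], [-0.001, 0.0, -1.0]]
force: [3.4, 0.7, 4.2]
opening: 0.127
grasp_force: 30.0
```

Emit:
{"fn": "send_rows", "kwargs": {"moves": [[-0.008,0,0,0,0,0],[-0.016,0,0,0,0,0],[-0.024,0,0,0,0,0],[-0.024,0,0,0,0,0],[-0.024,0,0,0,0,0]]}}

```text
time_s: 55.55
position: [0.6242, 0.0746, 0.0608]
tcp_rot: [[0.05, 0.999, 0.002], [0.999, -0.05, 0.006], [0.006, 0.001, -1.0]]
force: [5.2, 14.2, 4.0]
opening: 0.128
grasp_force: 30.0
```

```bash
python3 - <<'E'
from h import *
knob()
E
```

```text
scene dark 17 [-0.0828  0.1444  0.077 ]
scene dark 13 [-0.0617  0.1439  0.077 ]
scene dark 139 [-0.0934 -0.0009  0.077 ]
top dark 105 [-0.0967  0.0005  0.077 ]
```

Emit:
{"fn": "send_rows", "kwargs": {"moves": [[0.018,0,0,0,0,0],[0.018,0,0,0,0,0],[0.018,0,0,0,0,0]], "grip": 0.3}}

```text
time_s: 55.95
position: [0.6209, 0.0743, 0.0592]
tcp_rot: [[0.047, 0.999, -0.007], [0.999, -0.047, -0.001], [-0.001, -0.007, -1.0]]
force: [-0.0, -0.2, 0.5]
opening: 0.274
grasp_force: 0.0
```

Emit:
{"fn": "send_rows", "kwargs": {"moves": [[0,0,0,0,0,0],[0,0,-0.1,0,0,0],[0,0,-0.25,0,0,0],[0.1,-0.1,-0.4,0,0,0],[0.25,-0.25,-0.5,0,0,0],[0.4,-0.35,-0.5,0,0,0],[0.4,-0.35,-0.5,0,0,0],[0.4,-0.35,-0.5,0,0,0]], "grip": 0.5}}

```text
time_s: 56.75
position: [0.5397, 0.1792, 0.1855]
tcp_rot: [[0.046, 0.999, -0.002], [0.999, -0.046, -0.001], [-0.001, -0.002, -1.0]]
force: [0.1, -0.1, -0.6]
opening: 0.496
grasp_force: 0.0
```

```bash
python3 - <<'E'
from h import *
knob();s=readout.read_state();print(s['position'],s['force'],s['time_s'])
p,W,d=cap("scene");cv2.imwrite("pics/s3.png",cv2.resize(p[150:310,170:360],None,fx=3.5,fy=3.5)[:,:,::-1])
E
```

```text
scene knob 43 [-0.0703  0.1513  0.092 ]
scene dark 138 [-0.0932 -0.0018  0.077 ]
top knob 13 [-0.0783  0.1558  0.092 ]
top dark 108 [-0.0967  0.0006  0.077 ]
[0.54146198 0.17769923 0.18509699] [ 0.40019047 -0.80994302  0.35899366] 56.85
```

View pics/s3.png

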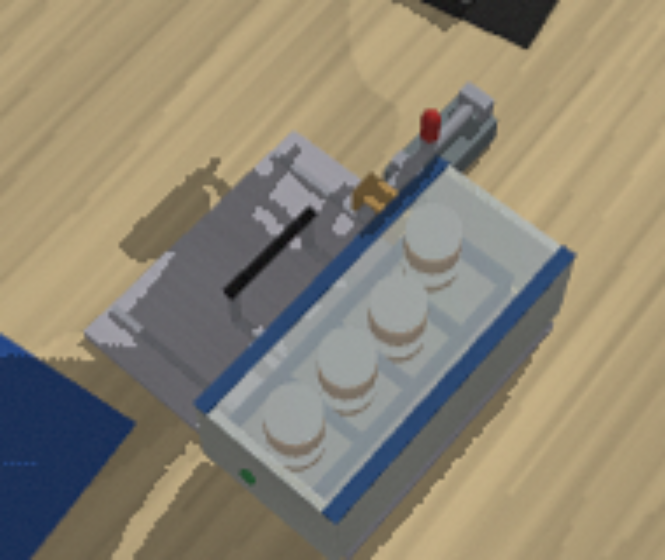

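The tray is home with four upright vials under the roof, at about (295,415), (347,360), (398,305) and (433,235). The rod runs through the brass keeper at (375,190), and the knob has moved back about 45 mm.

```bash
python3 -c "
from rig import ticket
print(ticket.hand_in())"
```

```text
the job is handed in; nothing more can be done
None
```

I've handed the job in: all four vials stand upright in their own compartments, the tray is home and the bolt is fully shot into its keeper. It took about 57 s; hand-in returned no verdict, so this rests on my last camera and force readings.

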